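# Park the sample carousel on its rub, sleeve its posts and snap the pad cover shut

### The arm

A 6-joint arm with a two-finger parallel gripper is mounted at the origin on the work surface. World frame = base frame: x ahead of the robot, y to its left, z up, the work surface at z = 0. Lengths are in m, angles in degrees, forces in N, time in s.
With the tool pointing down it reaches from about 0.325 to 0.85 m from the base axis. Payload 15.5 kg.
Tool frame: the origin (TCP) lies midway between the tips of the shut fingers; the grasp point (between the pads) lies 19 mm behind it; z points along the fingers, y is the line along which they close (so a half turn about z gives the same grasp; the last joint's range is limited). The gripper opens to 91 mm and grips with 3 to 60 N. Pads are 32 mm wide; open, the fingers measure 118 mm over their backs; the gripper's body (76 mm by 178 mm) begins 60 mm behind the grasp point.
Start: joints at [67.81, 28.281, 77.091, -0, 74.628, -5.472], TCP at [0.18, 0.599, 0.214] pointing down, gripper open.
Joint ranges: [-166.48, 166.48], [-47.26, 123.95], [12.59, 153.08], [-70.14, 250.14], [6.76, 159.57], [-176.63, 176.63]. Speed limits (degrees/s): [108.29, 108.29, 147.25, 172.46, 172.46, 172.46].

### API

Orientations are given as a 3x3 rotation matrix whose columns are the frame's x, y, z axes.
In Python, from bench import ctrl gives the robot as it stands. The module is installed in compiled form; this text tells all that it offers. Calls block until the motion is done:
- ctrl.goto(position, orientation): joint-space move of the TCP to a pose.
- ctrl.move_l(position, vel=0.15, ori=None, contact_N=None): straight line of the TCP; ori=None keeps the orientation; vel is the mean speed in m/s. With contact_N (N) it stops when the force on the tool has changed by that much, and returns True; else False.
- ctrl.movej(angles): joint-space move.
- ctrl.command_gripper(opening): opening from 0.0 (shut) to 1.0 (fully open); the grip force is fixed at half the most; returns when the fingers have stopped.
- ctrl.sleep(seconds).
- ctrl.ik(position, orientation): joint angles nearest the present ones, or None.
- ctrl.read_camera(name): name is "scene" or "top" or "wrist"; returns the picture (480x640x3 uint8, blue, green, red); there is no depth.
- ctrl.camera_params(name): a dict with "fx", "fy", "cx", "cy" (pixels), "D" ([k1, k2, p1, p2, k3] as OpenCV has them; the pictures are not rectified), "pose" (4x4, takes a point from camera to world coordinates); the wrist camera has in their place "T_tool_cam" (4x4, takes a point from camera to tool coordinates, whose origin is the TCP and whose axes are the flange's). Camera axes: x right, y up, looking along -z (the intrinsics and any distortion apply to the point x, -y, -z); pixel columns grow to the right and rows downward; lengths in m; the calibration is good to about 2 mm. A picture is of the moment at which its call begins: read the wrist's pose just before it. camera_params takes no time and is no camera call.
A pose or a line that the arm cannot do raises ctrl.MotionError and nothing moves.
- ctrl.sign_off(): hands the job in; it is judged then, once.
Readings, each from a call of its own:
- ctrl.current_t(): time.
- ctrl.current_q(): joint angles.
- ctrl.current_dq(): joint speeds.
- ctrl.current_effort(): joint torques, N m.
- ctrl.current_tool_pos(): TCP position.
- ctrl.current_eef_rot(): TCP orientation.
- ctrl.current_contact_force(): force on the tool from outside, world axes, zero at the start.
- ctrl.current_wrist_torque(): the same for the moment, N m.
- ctrl.current_grip_width(): opening from 0.0 (shut) to 1.0 (fully open).
- ctrl.current_grasp_force(): force on a finger pad.
Only numpy, scipy, OpenCV 4.12 (cv2) and the standard library are available. Lean on these libraries where they do the work, as an engineer would, in place of code of your own. Each camera call takes 0.05 s, during which the arm holds its last target. There are 200 camera calls.

### The job

Set up the sample carousel: first turn its table slowly by the black knob, feel where the drag rises because the rim rubs on the felt pad, and let go with the table standing there, on the rub, so that it cannot wander. Then slide each blue sleeve on the bench fully down over a steel post of its own, and last press the green pad cover down until it clicks and stays shut. The table must still stand on the rub when you finish; leave the bottle, the flask and the jar where they are.

Things in the scene. Friction and masses are not known exactly. Their poses are not given: they have to be found in the camera images.
- turntable: white turntable of the sample carousel, 217 mm across; turns either way, endlessly, about its own upright z axis (at the point hub) with plain friction of 0.06 N m all round. Its own +x points from its axis to the black knob. One part of its rim, too slight to see and at an unknown angle from the knob, stands about 2 mm proud and rubs on the felt pad
- hub (a point): centre of the turntable's flat top face, on its axis, 68 mm above the bench. Where the rim rubs on the pad, the drag felt at the knob rises from about 1 N to 5-8 N; the rub lasts about 0.6 rad (35 deg) of turn, and a table stopped anywhere on it stays put
- knob (a point): centre of the round black turning knob, 18 mm diameter, 30 mm tall, on a thin upright stem fixed to the turntable 75 mm from its axis; its centre is 67 mm above the turntable's top face, higher than the posts. It spins freely on its stem, so gripped firmly it can be led round the full circle without turning the gripper
- post1 (a point): centre of the top of upright steel post 1, 13 mm diameter with a tapered tip, 40 mm tall above the turntable's top face, 75 mm from its axis, 60 deg anticlockwise (from above) from the knob
- post2 (a point): centre of the top of upright steel post 2, 13 mm diameter with a tapered tip, 40 mm tall above the turntable's top face, 75 mm from its axis, 120 deg anticlockwise (from above) from the knob
- post3 (a point): centre of the top of upright steel post 3, 13 mm diameter with a tapered tip, 40 mm tall above the turntable's top face, 75 mm from its axis, 180 deg anticlockwise (from above) from the knob
- post4 (a point): centre of the top of upright steel post 4, 13 mm diameter with a tapered tip, 40 mm tall above the turntable's top face, 75 mm from its axis, 240 deg anticlockwise (from above) from the knob
- post5 (a point): centre of the top of upright steel post 5, 13 mm diameter with a tapered tip, 40 mm tall above the turntable's top face, 75 mm from its axis, 300 deg anticlockwise (from above) from the knob
- pad (a point): grey felt parking pad, 44 mm wide, 20 mm tall, 10 mm thick, sprung (5 N, up to 8 N) towards the turntable's rim from a white box beside the carousel; this point is mid felt face, 58 mm above the bench. It clears the rim except where the rim is proud; nothing else should touch it
- cover (a joint): angle (rad) of the green spring cover of the pad's box: 0 is shut (level), grows as it opens; it starts 0.95 to 1.35 open, leaning over the box. A weak spring lifts it again unless it is pressed right down, where a ball catch clicks and holds it (3 to 5 N near the free edge for the last 0.2 rad)
- cover_hinge (a point): middle of the cover's hinge line on its upper face, about 82 mm above the bench, on the side of the box away from the turntable. The hinge line runs along this point's x axis; with the cover shut its leaf (66 mm wide, 5 mm thick) reaches 59 mm from here towards the turntable's axis
- cover_edge (a point): middle of the cover's free edge on its upper face (the face that is up when shut and looks away from the turntable when open), 59 mm from the hinge
- sleeve1 (a point): centre (half-way up) of a blue plastic spacer sleeve: an upright tube 44 mm outside diameter, 20 mm bore, 30 mm tall, 45 g, z along its bore, standing on the bench to the robot's right; None if it is absent (3 to 5 are there). Seated fully on a post its centre is 15 mm above the turntable's top face
- sleeve2 (a point): centre (half-way up) of a blue plastic spacer sleeve: an upright tube 44 mm outside diameter, 20 mm bore, 30 mm tall, 45 g, z along its bore, standing on the bench to the robot's right; None if it is absent (3 to 5 are there). Seated fully on a post its centre is 15 mm above the turntable's top face
- sleeve3 (a point): centre (half-way up) of a blue plastic spacer sleeve: an upright tube 44 mm outside diameter, 20 mm bore, 30 mm tall, 45 g, z along its bore, standing on the bench to the robot's right; None if it is absent (3 to 5 are there). Seated fully on a post its centre is 15 mm above the turntable's top face
- sleeve4 (a point): centre (half-way up) of a blue plastic spacer sleeve: an upright tube 44 mm outside diameter, 20 mm bore, 30 mm tall, 45 g, z along its bore, standing on the bench to the robot's right; None if it is absent (3 to 5 are there). Seated fully on a post its centre is 15 mm above the turntable's top face
- sleeve5 (a point): centre (half-way up) of a blue plastic spacer sleeve: an upright tube 44 mm outside diameter, 20 mm bore, 30 mm tall, 45 g, z along its bore, standing on the bench to the robot's right; None if it is absent (3 to 5 are there). Seated fully on a post its centre is 15 mm above the turntable's top face
- amber_bottle: amber reagent bottle with black cap, 64 mm across, 130 mm tall, origin under its centre; a bystander
- flask: small green conical flask, 54 mm across, 82 mm tall, origin under its centre; a bystander
- red_jar: white jar with a red lid, 56 mm across, 55 mm tall, origin under its centre; a bystander
Mind the look-alikes: they are no part of the job. Leave any turquoise look-alike of the part that bears sleeve1 alone. Leave any red look-alike of the part that bears sleeve5 alone.

How it is judged (in metres and radians):
On the way, in this order (a step that is already met when the one before it is completed fails the run):
1. the turntable stands still and let go with the proud part of its rim rubbing on the felt pad (contact force between pad and anything else above 2 N and contact force between pad and the arm below 0.1 N and contact force between each of pad, turntable and the fingers below 0.1 N and angular speed of turntable below 0.05 rad/s), for 0.5 s.
2. every sleeve present is let go, fully down over a post of its own, the table still on the rub (all of step 1 and (horizontal distance between sleeve1 and post1 below 0.006 m or horizontal distance between sleeve1 and post2 below 0.006 m or horizontal distance between sleeve1 and post3 below 0.006 m or horizontal distance between sleeve1 and post4 below 0.006 m or horizontal distance between sleeve1 and post5 below 0.006 m) and z of sleeve1 in the frame of hub between 0.011 and 0.019 m and angle between each of sleeve1, sleeve2, sleeve3, sleeve4, sleeve5's own z axis and vertical below 0.12 rad and contact force between each of sleeve1, sleeve2, sleeve3, sleeve4, sleeve5 and the fingers below 0.1 N and (horizontal distance between sleeve2 and post1 below 0.006 m or horizontal distance between sleeve2 and post2 below 0.006 m or horizontal distance between sleeve2 and post3 below 0.006 m or horizontal distance between sleeve2 and post4 below 0.006 m or horizontal distance between sleeve2 and post5 below 0.006 m) and z of sleeve2 in the frame of hub between 0.011 and 0.019 m and (horizontal distance between sleeve3 and post1 below 0.006 m or horizontal distance between sleeve3 and post2 below 0.006 m or horizontal distance between sleeve3 and post3 below 0.006 m or horizontal distance between sleeve3 and post4 below 0.006 m or horizontal distance between sleeve3 and post5 below 0.006 m) and z of sleeve3 in the frame of hub between 0.011 and 0.019 m and (horizontal distance between sleeve4 and post1 below 0.006 m or horizontal distance between sleeve4 and post2 below 0.006 m or horizontal distance between sleeve4 and post3 below 0.006 m or horizontal distance between sleeve4 and post4 below 0.006 m or horizontal distance between sleeve4 and post5 below 0.006 m) and z of sleeve4 in the frame of hub between 0.011 and 0.019 m and (horizontal distance between sleeve5 and post1 below 0.006 m or horizontal distance between sleeve5 and post2 below 0.006 m or horizontal distance between sleeve5 and post3 below 0.006 m or horizontal distance between sleeve5 and post4 below 0.006 m or horizontal distance between sleeve5 and post5 below 0.006 m) and z of sleeve5 in the frame of hub between 0.011 and 0.019 m), for 0.3 s.
3. the cover is shut and held by its catch, let go (value of joint cover below 0.06 rad and contact force between cover and the fingers below 0.1 N), for 0.5 s.
At the end, for the whole second after the job is handed in: the turntable at rest with its rim rubbing on the pad (pad force over 2 N), every sleeve present upright over a post of its own (within 6 mm of its axis) with its centre 11 to 19 mm above the turntable's top face, the cover shut (under 0.06 rad), nothing held (all of step 2 and all of step 3 and linear speed of each of sleeve1, sleeve2, sleeve3, sleeve4, sleeve5 below 0.02 m/s); the robot touches nothing.
It fails at once if the bottle is moved more than 30 mm or tipped (distance of amber_bottle from where it was at the start of the episode above 0.03 m or angle between amber_bottle's own z axis and vertical above 0.5 rad).
It fails at once if the flask is moved more than 30 mm or tipped (distance of flask from where it was at the start of the episode above 0.03 m or angle between flask's own z axis and vertical above 0.5 rad).
It fails at once if the jar is moved more than 30 mm or tipped (distance of red_jar from where it was at the start of the episode above 0.03 m or angle between red_jar's own z axis and vertical above 0.5 rad).
Of sleeve1, sleeve2, sleeve3, sleeve4, sleeve5 only 3 to 5 are there at a start; the rules pass over those that are not, and their reading is None.
At some moment in a run one of sleeve1, sleeve2, sleeve3, sleeve4, sleeve5 may be knocked a few centimetres aside while the robot is not near it.
It also fails if it takes over 210 s, if anything falls off the work surface, if the arm or the gripper's body presses on something with over 40 N, if the wrist force passes 120 N, or if a joint passes its speed limit or range.

## Working session

There is one attempt and no reset: what is moved stays moved. The work goes in short steps, each a Python script; the robot and the scene stay as the last script left them, time stands still between calls to the robot, and variables do not carry over. Pictures are saved under pics/ and viewed, at most 14 in all, crops included, and the job is handed in when it is done.

```bash
mkdir -p pics; python3 - <<'E'
from bench import ctrl
import cv2,numpy as np
print(ctrl.current_t(),ctrl.current_tool_pos(),ctrl.current_eef_rot())
for n in("scene","top","wrist"):
    p=ctrl.camera_params(n);print(n,{k:(np.round(v,4).tolist()) for k,v in p.items()})
    cv2.imwrite(f"pics/{n}0.png",ctrl.read_camera(n))
E
```

```text
0.0 [0.17962704 0.59823878 0.21336058] [[-9.57737889e-01  2.87642028e-01 -4.46701966e-04]
 [ 2.87642352e-01  9.57737270e-01 -1.09504446e-03]
 [ 1.12842313e-04 -1.17725597e-03 -9.99999301e-01]]
scene {'fx': 556.8702, 'fy': 556.8702, 'cx': 309.4479, 'cy': 245.9078, 'D': [-0.0299, 0.0, 0.0, 0.0, 0.0], 'pose': [[0.855, -0.3296, 0.4005, 1.0587], [0.5185, 0.559, -0.647, -0.8356], [-0.0106, 0.7608, 0.6489, 0.9485], [0.0, 0.0, 0.0, 1.0]]}
top {'fx': 471.2787, 'fy': 471.2787, 'cx': 320.1855, 'cy': 233.4226, 'D': [-0.0414, 0.0, 0.0, 0.0, 0.0], 'pose': [[0.009, 0.9981, -0.0615, 0.4624], [-0.9999, 0.0084, -0.0107, 0.0021], [-0.0102, 0.0616, 0.998, 1.2666], [0.0, 0.0, 0.0, 1.0]]}
wrist {'fx': 394.9134, 'fy': 394.9134, 'cx': 320.5089, 'cy': 231.1962, 'D': [-0.0411, 0.0, 0.0, 0.0, 0.0], 'T_tool_cam': [[-0.0008, 0.959, 0.2835, 0.0789], [1.0, 0.0007, 0.0003, 0.0001], [0.0, 0.2835, -0.959, -0.1705], [0.0, 0.0, 0.0, 1.0]]}
```

View pics/top0.png

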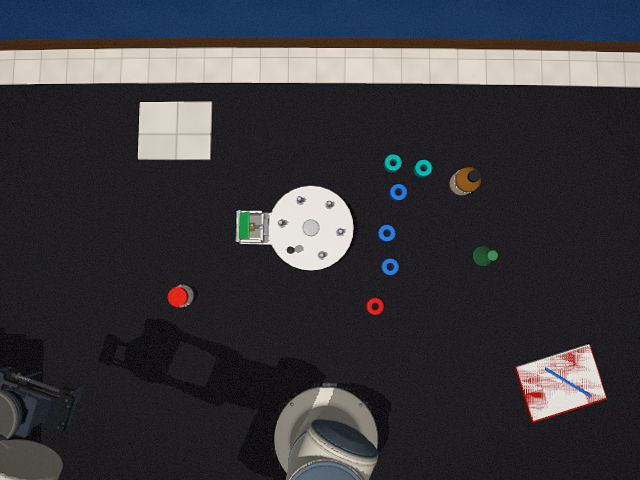

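View pics/scene0.png

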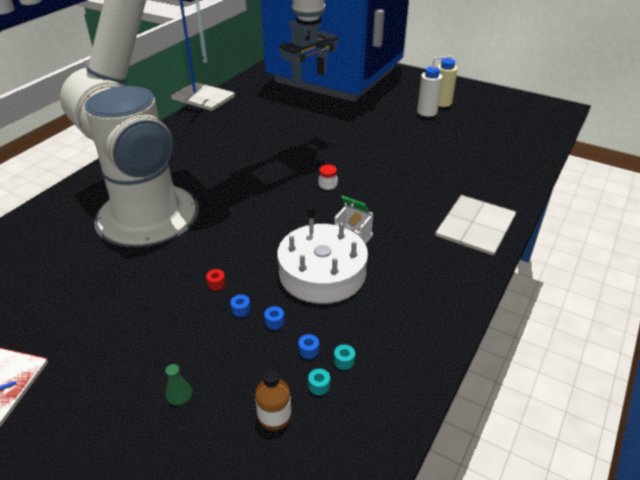

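```bash
cat > h.py <<'E'
from bench import ctrl
import cv2,numpy as np
def ray(name,uv,T=None):
    p=ctrl.camera_params(name)
    K=np.array([[p["fx"],0,p["cx"]],[0,p["fy"],p["cy"]],[0,0,1.]])
    x=cv2.undistortPoints(np.array(uv,float).reshape(-1,1,2),K,np.array(p["D"])).reshape(-1,2)
    M=np.array(p["pose"]) if T is None else T
    d=np.c_[x[:,0],-x[:,1],-np.ones(len(x))]@M[:3,:3].T
    return M[:3,3],d
def plane(name,uv,z,T=None):
    o,d=ray(name,uv,T); return o+d*((z-o[2])/d[:,2])[:,None]
def tri(u1,u2,n1="top",n2="scene"):
    o1,d1=ray(n1,[u1]);o2,d2=ray(n2,[u2]);d1=d1[0];d2=d2[0]
    s=np.linalg.lstsq(np.c_[d1,-d2],o2-o1,rcond=None)[0]
    a=o1+s[0]*d1;b=o2+s[1]*d2
    return (a+b)/2,np.linalg.norm(a-b)
def proj(name,P,T=None):
    p=ctrl.camera_params(name);M=np.linalg.inv(np.array(p["pose"]) if T is None else T)
    c=np.atleast_2d(P)@M[:3,:3].T+M[:3,3];c=c*[1,-1,-1]
    K=np.array([[p["fx"],0,p["cx"]],[0,p["fy"],p["cy"]],[0,0,1.]])
    return cv2.projectPoints(c,np.zeros(3),np.zeros(3),K,np.array(p["D"]))[0].reshape(-1,2)
def wristT():
    T=np.eye(4);T[:3,:3]=ctrl.current_eef_rot();T[:3,3]=ctrl.current_tool_pos()
    return T@np.array(ctrl.camera_params("wrist")["T_tool_cam"])
def blobs(img,lo,hi,amin=30):
    m=cv2.inRange(cv2.cvtColor(img,cv2.COLOR_BGR2HSV),lo,hi)
    c,_=cv2.findContours(m,cv2.RETR_EXTERNAL,cv2.CHAIN_APPROX_NONE)
    return [k for k in c if cv2.contourArea(k)>amin]
def cen(c):
    m=cv2.moments(c);return np.array([m["m10"]/m["m00"],m["m01"]/m["m00"]])
BLUE=((105,120,90),(122,255,255)); GREEN=((50,100,40),(75,255,255)); WHITE=((0,0,130),(180,60,255))
def down(yaw):  # tool y axis along yaw (rad), z down
    y=np.array([np.cos(yaw),np.sin(yaw),0]);z=np.array([0,0,-1.]);return np.c_[np.cross(y,z),y,z]
E
python3 - <<'E'
from h import *
np.set_printoptions(precision=4,suppress=True)
t=cv2.imread("pics/top0.png")
for c in blobs(t,*BLUE):
    u=cen(c)
    if 80<u[1]<400: print("blue",u,cv2.contourArea(c),plane("top",[u],.03)[0], plane("top",[u],.02)[0])
for c in blobs(t,*WHITE,2000):
    u=cen(c);
    if 200<u[0]<400 and 150<u[1]<300:
        e=cv2.fitEllipse(cv2.convexHull(c[c[:,0,0]>272]));print("table",u,e,plane("top",[e[0]],.068)[0])
for c in blobs(t,*GREEN):
    u=cen(c);b=cv2.boundingRect(c);print("green",u,b,plane("top",[u],.11)[0])
print("knob",plane("top",[[291,250]],.145))
for n,bx,s in(("top",(225,175,140,110),5.5),("scene",(260,185,125,125),4.8)):
    x,y,w,h=bx;cv2.imwrite(f"pics/c_{n}.png",cv2.resize(cv2.imread(f"pics/{n}0.png")[y:y+h,x:x+w],None,fx=s,fy=s,interpolation=cv2.INTER_CUBIC))
E
```

```text
blue [567.3288 381.712 ] 73.5 [ 0.1568 -0.6322  0.03  ] [ 0.1543 -0.6373  0.02  ]
blue [389.7079 266.2298] 214.0 [ 0.4541 -0.1673  0.03  ] [ 0.454  -0.1687  0.02  ]
blue [386.3396 232.7608] 212.5 [ 0.5418 -0.1584  0.03  ] [ 0.5424 -0.1597  0.02  ]
blue [397.8035 191.8137] 212.0 [ 0.6505 -0.1887  0.03  ] [ 0.652  -0.1903  0.02  ]
table [305.2328 227.8651] ((310.4478454589844, 227.71441650390625), (84.15959930419922, 84.98829650878906), 80.98663330078125) [0.5506 0.04   0.068 ]
green [483.9074 255.467 ] (473, 246, 25, 20) [ 0.4828 -0.388   0.11  ]
green [243.6473 225.0485] (239, 212, 11, 27) [0.5528 0.2037 0.11  ]
knob [[0.4914 0.0833 0.145 ]]
```

View pics/c_top.png

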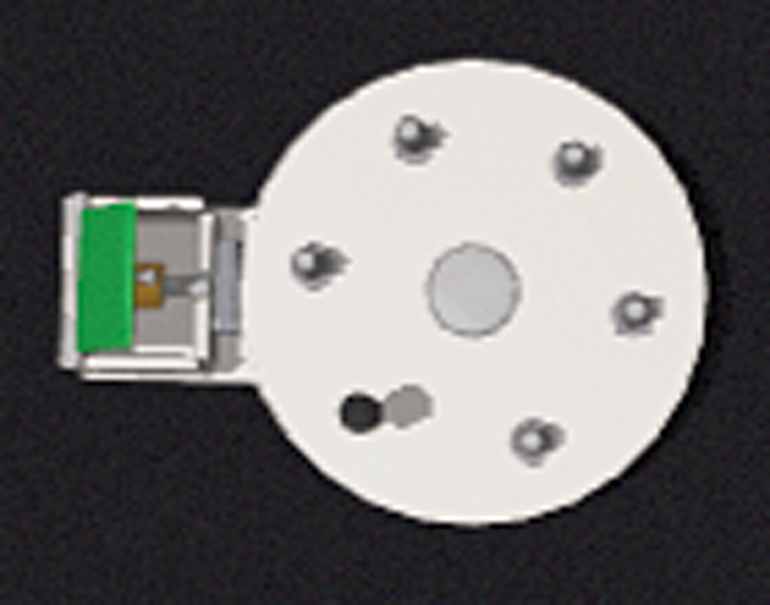

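View pics/c_scene.png

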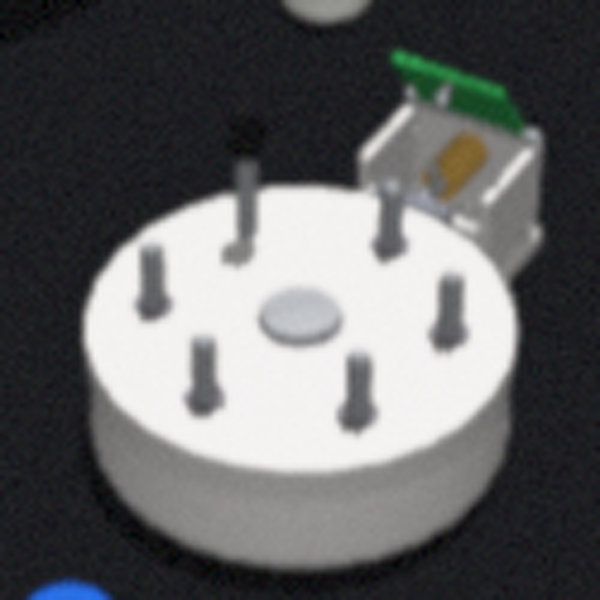

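```bash
python3 - <<'E'
from h import *
np.set_printoptions(precision=4,suppress=True)
ctrl.goto([0.55,0.0,0.28],down(np.pi/2))
T=wristT();im=ctrl.read_camera("wrist");cv2.imwrite("pics/w1.png",im);np.save("T1.npy",T)
print(ctrl.current_t(),ctrl.current_tool_pos())
for c in blobs(im,*BLUE,100):
    e=cv2.fitEllipse(cv2.convexHull(c));print("blue",e,plane("wrist",[e[0]],.03,T)[0],plane("wrist",[e[0]],.015,T)[0])
for c in blobs(im,*GREEN,100):
    print("green",plane("wrist",cv2.boxPoints(cv2.minAreaRect(c)),.11,T))
print(proj("wrist",[[.5506,.0385,.068],[.4914,.083,.15]],T))
E
```

```text
2.7083 [0.55   0.0006 0.2799]
blue ((161.77357482910156, 277.39166259765625), (34.37273025512695, 42.81045913696289), 80.4875259399414) [ 0.6512 -0.1836  0.03  ] [ 0.6576 -0.1902  0.015 ]
blue ((178.29344177246094, 182.9593048095703), (40.527435302734375, 45.322181701660156), 76.00173950195312) [ 0.5411 -0.1529  0.03  ] [ 0.5436 -0.1584  0.015 ]
blue ((159.6523895263672, 100.45726776123047), (40.69050216674805, 44.8995246887207), 145.0369415283203) [ 0.456  -0.1641  0.03  ] [ 0.4555 -0.1699  0.015 ]
green [[0.5942 0.1988 0.11  ]
 [0.5187 0.1998 0.11  ]
 [0.52   0.2082 0.11  ]
 [0.5958 0.2077 0.11  ]]
[[359.2134 198.5741]
 [431.0275 143.3498]]
```

View pics/w1.png

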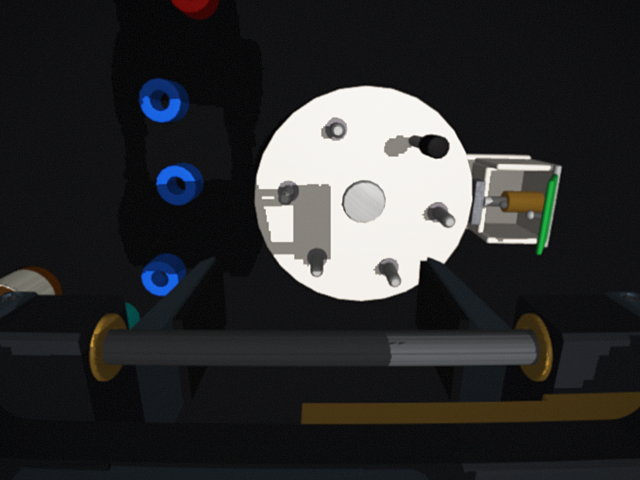

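```bash
cat >> h.py <<'E'
from scipy.optimize import least_squares
def hubfit(name,img,T,guess):
    m=cv2.inRange(cv2.cvtColor(img,cv2.COLOR_BGR2HSV),(0,0,100),(180,70,255))
    c=max(cv2.findContours(m,cv2.RETR_EXTERNAL,cv2.CHAIN_APPROX_NONE)[0],
          key=lambda k:cv2.contourArea(k) if cv2.pointPolygonTest(k,tuple(map(float,proj(name,[*guess,.068],T)[0])),False)>=0 else 0)
    P=plane(name,c.reshape(-1,2),.068,T)[:,:2]
    P=P[abs(np.linalg.norm(P-guess,axis=1)-.1085)<.012]
    r=least_squares(lambda v:np.linalg.norm(P-v[:2],axis=1)-v[2],[*guess,.1085],loss="soft_l1",f_scale=.0007)
    return r.x,len(P)
E
python3 - <<'E'
from h import *
np.set_printoptions(precision=4,suppress=True)
g=np.array([.5506,.0385])
print("top",hubfit("top",cv2.imread("pics/top0.png"),None,g))
print("w1",hubfit("wrist",cv2.imread("pics/w1.png"),np.load("T1.npy"),g))
for i,(yaw,dp) in enumerate(((np.pi,(0,0)),(0.15,(0,0)))):
    try: ctrl.goto([g[0]+dp[0],g[1]+dp[1],.28],down(yaw))
    except ctrl.MotionError as e: print(e);continue
    T=wristT();im=ctrl.read_camera("wrist");cv2.imwrite(f"pics/w{2+i}.png",im);np.save(f"T{2+i}.npy",T)
    print(yaw,hubfit("wrist",im,T,g),ctrl.current_q(),ctrl.current_t())
    for c in blobs(im,*BLUE,100):
        e=cv2.fitEllipse(cv2.convexHull(c));print("blue",plane("wrist",[e[0]],.03,T)[0])
t=cv2.imread("pics/scene0.png")
for c in blobs(t,*BLUE):
    u=cen(c)
    if u[1]>250 and u[0]<400: print("scene blue",u,plane("scene",[u],.015)[0])
E
```

```text
top (array([0.5513, 0.0403, 0.1077]), 217)
w1 (array([0.5529, 0.0428, 0.1076]), 625)
the arm cannot take that pose within its joint ranges
0.15 (array([0.553 , 0.0435, 0.1074]), 555) [ -2.1996  18.9229  81.9784  -0.001   79.098  -10.8548] 4.15
blue [ 0.6529 -0.1861  0.03  ]
blue [ 0.538  -0.1271  0.03  ]
scene blue [308.3511 345.3941] [ 0.6506 -0.1863  0.015 ]
scene blue [273.8345 316.7649] [ 0.541  -0.1558  0.015 ]
scene blue [239.9542 304.6527] [ 0.4528 -0.1646  0.015 ]
```

```bash
cat >> h.py <<'E'
HUB=np.array([.553,.043])
def kp(a,z,r=.075): return [HUB[0]+r*np.cos(a),HUB[1]+r*np.sin(a),z]
E
python3 - <<'E'
from h import *
np.set_printoptions(precision=4,suppress=True)
R=down(0.0);a=np.radians(144.4)
ctrl.command_gripper(.6)
ctrl.goto(kp(a,.2),R);ctrl.move_l(kp(a,.118),.1)
f0=np.array(ctrl.current_contact_force())
ctrl.command_gripper(0)
print("grip",ctrl.current_grip_width(),ctrl.current_grasp_force(),np.array(ctrl.current_contact_force())-f0,ctrl.current_t())
log=[]
for i in range(85):
    a+=.08;ctrl.move_l(kp(a,.118),.05)
    f=np.array(ctrl.current_contact_force())-f0
    ft=f[:2]@[-np.sin(a),np.cos(a)];fr=f[:2]@[np.cos(a),np.sin(a)]
    log.append((a,ft,fr))
    if len(log)>6 and max(-l[1] for l in log)>4.5 and -ft<2: break
    if abs(fr)>30: print("radial!");break
for l in log: print("%.2f %.2f %.2f"%l,end=" | ")
print(ctrl.current_t())
E
```

```text
grip 0.18867557216226527 29.99990165233612 [ 2.3165 -1.3812  0.1354] 7.0083
2.60 -0.08 -2.47 | 2.68 1.12 0.72 | 2.76 -0.15 1.06 | 2.84 1.52 2.78 | 2.92 -0.19 3.93 | 3.00 0.14 3.96 | 3.08 0.55 5.84 | 3.16 0.62 7.05 | 3.24 -0.09 7.22 | 3.32 0.04 8.43 | 3.40 0.25 8.98 | 3.48 0.27 10.39 | 3.56 0.35 12.19 | 3.64 -0.29 12.53 | 3.72 0.91 13.95 | 3.80 -0.12 15.47 | 3.88 0.71 16.58 | 3.96 0.29 17.76 | 4.04 1.43 19.00 | 4.12 0.55 19.71 | 4.20 0.12 20.35 | 4.28 0.89 19.56 | 4.36 -0.05 19.56 | 4.44 0.29 19.61 | 4.52 0.70 19.00 | 4.60 0.07 17.16 | 4.68 0.63 15.63 | 4.76 1.43 15.33 | 4.84 0.78 12.49 | 4.92 1.86 11.66 | 5.00 1.34 11.15 | 5.08 0.73 9.56 | 5.16 0.68 8.51 | 5.24 0.57 6.93 | 5.32 0.87 5.94 | 5.40 1.81 6.45 | 5.48 1.00 5.50 | 5.56 0.64 5.19 | 5.64 0.42 3.92 | 5.72 -1.66 3.93 | 5.80 -2.16 3.29 | 5.88 -1.56 1.57 | 5.96 -2.43 -0.14 | 6.04 -0.93 -0.26 | 6.12 -0.13 -0.86 | 6.20 0.77 -1.95 | 6.28 0.72 -2.73 | 6.36 0.85 -3.89 | 6.44 1.94 -4.10 | 6.52 0.21 -6.01 | 6.60 1.24 -5.87 | 6.68 0.88 -8.03 | 6.76 0.56 -7.94 | 6.84 0.45 -9.13 | 6.92 1.05 -10.18 | 7.00 0.37 -10.10 | 7.08 0.28 -11.19 | 7.16 1.01 -11.88 | 7.24 0.77 -12.91 | 7.32 0.68 -13.75 | 7.40 1.02 -13.73 | 7.48 0.77 -14.38 | 7.56 1.22 -15.22 | 7.64 1.40 -15.95 | 7.72 0.36 -17.07 | 7.80 0.41 -16.37 | 7.88 1.14 -16.87 | 7.96 0.73 -15.89 | 8.04 0.14 -16.08 | 8.12 0.15 -15.67 | 8.20 0.28 -13.86 | 8.28 0.24 -13.47 | 8.36 0.60 -13.70 | 8.44 0.78 -11.96 | 8.52 1.40 -10.34 | 8.60 -0.07 -9.10 | 8.68 0.47 -7.64 | 8.76 -0.18 -5.82 | 8.84 -0.04 -5.43 | 8.92 0.67 -3.52 | 9.00 0.85 -2.17 | 9.08 -0.13 -0.24 | 9.16 0.03 0.77 | 9.24 0.60 1.35 | 9.32 0.66 1.67 | 29.675
```

```bash
python3 - <<'E'
from h import *
R=down(0.0);p=ctrl.current_tool_pos();a=9.32
P=2*np.pi
for b in np.arange(a+.2,5.2+P,.2): ctrl.move_l(kp(b,.118),.1)
def sweep(aa):
    for b in aa:
        ctrl.move_l(kp(b,.118),.03)
        f=np.array(ctrl.current_contact_force())
        print("%.2f %.2f"%(b-P,f[:2]@[-np.sin(b),np.cos(b)]),end=" | ")
    print(ctrl.current_t())
sweep(np.arange(5.3,6.45,.05)+P)
sweep(np.arange(6.35,5.25,-.05)+P)
E
```

```text
5.30 1.10 | 5.35 1.58 | 5.40 1.85 | 5.45 1.15 | 5.50 1.01 | 5.55 1.17 | 5.60 -0.31 | 5.65 -1.68 | 5.70 -3.44 | 5.75 -3.82 | 5.80 -3.80 | 5.85 -4.09 | 5.90 -4.21 | 5.95 -3.37 | 6.00 -2.95 | 6.05 -2.04 | 6.10 -1.92 | 6.15 -1.38 | 6.20 0.25 | 6.25 0.26 | 6.30 -0.21 | 6.35 0.19 | 6.40 0.62 | 6.45 0.78 | 39.8083
6.35 -1.37 | 6.30 -1.78 | 6.25 -0.65 | 6.20 -0.07 | 6.15 1.83 | 6.10 2.79 | 6.05 3.81 | 6.00 4.40 | 5.95 3.83 | 5.90 4.42 | 5.85 4.25 | 5.80 3.62 | 5.75 3.30 | 5.70 3.34 | 5.65 2.54 | 5.60 0.87 | 5.55 -0.57 | 5.50 -0.27 | 5.45 -0.51 | 5.40 -0.91 | 5.35 -1.07 | 5.30 -0.18 | 45.9833
```

```bash
python3 - <<'E'
from h import *
np.set_printoptions(precision=4,suppress=True)
P=2*np.pi
for b in np.arange(5.4,5.9,.08)+P: ctrl.move_l(kp(b,.118),.04)
ctrl.sleep(.3);ctrl.command_gripper(.6);ctrl.sleep(.3)
x=ctrl.current_tool_pos();ctrl.move_l([x[0],x[1],.2],.15)
for i,(yaw,xy) in enumerate(((np.pi/2,(.553,.0)),(0.,(.6,.03)))):
    ctrl.goto([*xy,.28],down(yaw));ctrl.sleep(.2)
    T=wristT();im=ctrl.read_camera("wrist");cv2.imwrite(f"pics/v{i}.png",im);np.save(f"TV{i}.npy",T)
    print(hubfit("wrist",im,T,HUB))
    for c in blobs(im,*BLUE,100):
        e=cv2.fitEllipse(cv2.convexHull(c));print("blue",plane("wrist",[e[0]],.03,T)[0])
    print(proj("wrist",[[*kp(np.radians(337+k*60),0)[:2],.108+.042*(k==0)] for k in range(6)],T))
t=ctrl.read_camera("top");cv2.imwrite("pics/top1.png",t);print(ctrl.current_t())
E
```

```text
(array([0.5528, 0.0429, 0.1075]), 610)
blue [ 0.6526 -0.1864  0.03  ]
blue [ 0.5413 -0.153   0.03  ]
blue [ 0.4627 -0.2191  0.03  ]
[[337.3995 299.0786]
 [415.402  269.8019]
 [453.5062 197.0707]
 [406.6616 127.1788]
 [318.3086 138.1841]
 [285.7671 217.2108]]
(array([0.5533, 0.0443, 0.1077]), 667)
blue [ 0.6528 -0.185   0.03  ]
blue [ 0.5459 -0.1303  0.03  ]
[[346.3596 240.1955]
 [334.0281 141.5953]
 [251.2308 105.8326]
 [184.6091 160.771 ]
 [202.2593 242.6871]
 [278.514  272.515 ]]
53.675
```

View pics/v0.png

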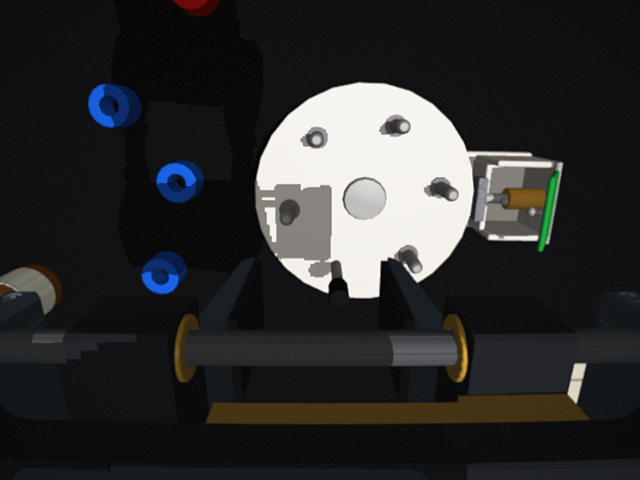

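View pics/v1.png

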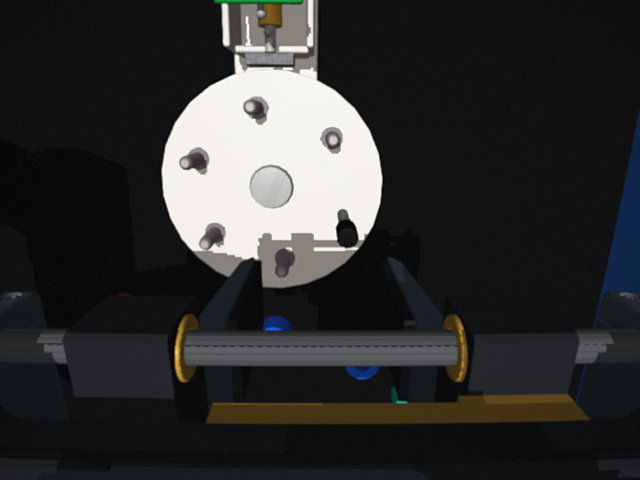

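```bash
python3 - <<'E'
from h import *
for i,(x,y) in enumerate(((255,75),(160,65))):
    im=cv2.imread(f"pics/v{i}.png")[y:y+220,x:x+230]
    im=cv2.resize(im,None,fx=2.7,fy=2.7,interpolation=cv2.INTER_CUBIC)
    for k in range(0,600,54): cv2.putText(im,str(x+int(k/2.7)),(k,8),0,.3,(0,255,255));cv2.putText(im,str(y+int(k/2.7)),(0,k+8),0,.3,(0,255,255))
    cv2.imwrite(f"pics/vc{i}.png",im)
E
```

```text
(no output)
```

View pics/vc0.png

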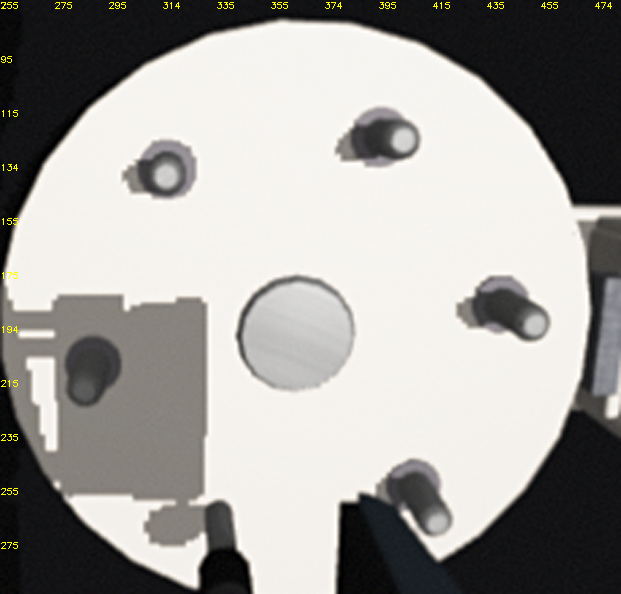

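View pics/vc1.png

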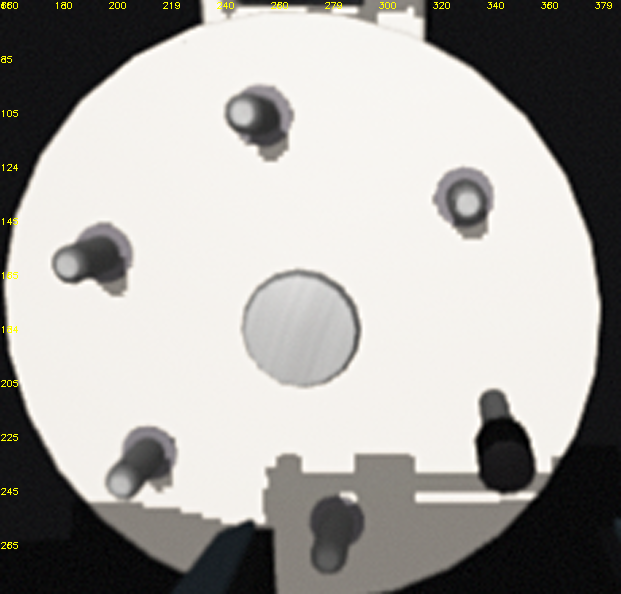

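```bash
python3 - <<'E'
from h import *
np.set_printoptions(precision=4,suppress=True)
V=[np.array([[416.1,268.3],[453.1,195.4],[404.3,126.1],[316.5,139.8],[285.4,219.4]]),np.array([[333,140.2],[250,106.5],[184.8,163.1],[204.4,244.6],[280.7,271.7]])]
X=[plane("wrist",v,.108,np.load(f"TV{i}.npy"))[:,:2] for i,v in enumerate(V)]
k=np.arange(1,6)*np.pi/3
for s in([0],[1],[0,1]):
    f=lambda v:np.concatenate([(X[i]-np.c_[v[0]+.075*np.cos(v[2]+k),v[1]+.075*np.sin(v[2]+k)]).ravel() for i in s])
    r=least_squares(f,[.553,.043,-.4]);print(s,r.x,np.degrees(r.x[2]),np.abs(r.fun).max())
E
```

```text
[0] [ 0.553   0.0425 -0.3782] -21.66867736506361 0.0004661457638930333
[1] [ 0.5535  0.0429 -0.3768] -21.586268283112837 0.0007084027541346058
[0, 1] [ 0.5533  0.0427 -0.3775] -21.627529077523356 0.0008783782471393081
```

```bash
cat >> h.py <<'E'
HUB=np.array([.5533,.0427]);KA=np.radians(-21.63)
def topblue():
    out=[]
    for c in blobs(ctrl.read_camera("top"),*BLUE,60):
        p=plane("top",[cen(c)],.029)[0][:2]+[.0018,.0027]
        if .3<p[0]<.8 and -.4<p[1]<-.09: out.append((np.round(p,4),cv2.contourArea(c)))
    return out
def pick(p,yaws=(np.pi/2,0.),op=.68,z=.004):
    ctrl.command_gripper(op)
    ctrl.goto([*p,.1],down(yaws[0]));ctrl.move_l([*p,.006],.12,contact_N=8)
    ctrl.command_gripper(0.2);print("w1",ctrl.current_grip_width(),ctrl.current_grasp_force())
    ctrl.command_gripper(op);ctrl.move_l([*p,.05],.15)
    ctrl.move_l([*p,.05],.3,ori=down(yaws[1])) if False else ctrl.goto([*p,.05],down(yaws[1]))
    ctrl.move_l([*p,z],.12,contact_N=8)
    ctrl.command_gripper(0.2);print("w2",ctrl.current_grip_width(),ctrl.current_grasp_force())
    ctrl.move_l([*p,.19],.2)
def place(n):
    a=KA+n*np.pi/3;t=kp(a,0)[:2];yaw=(a+np.pi/2)%np.pi-np.pi/2
    if yaw<-.6: yaw+=np.pi
    ctrl.goto([*t,.19],down(yaw));ctrl.move_l([*t,.125],.12)
    hit=ctrl.move_l([*t,.0745],.04,contact_N=5)
    z=ctrl.current_tool_pos()[2];print("place",n,hit,z,ctrl.current_contact_force(),ctrl.current_t())
    return hit,z,t
def release():
    ctrl.command_gripper(.62);x=ctrl.current_tool_pos();ctrl.move_l([x[0],x[1],.19],.15)
E
sed -i 's/    ctrl.move_l(\[\*p,.05\],.3,ori=down(yaws\[1\])) if False else ctrl/    ctrl/' h.py
python3 - <<'E'
from h import *
ctrl.goto([.5,-.03,.25],down(np.pi/2));print(topblue())
pick((.543,-.1555));print(topblue(),ctrl.current_grip_width())
h=place(5)
if not h[0] or h[1]<.1: release();print("released")
E
```

```text
[(array([ 0.4623, -0.2209]), 188.5), (array([ 0.6524, -0.1862]), 212.0)]
w1 0.4692954170352241 30.001180451363325
w2 0.47818790906126885 30.002287924289703
[] 0.4815303783721956
place 5 False 0.07474846470802221 [ 0.02940561 -0.3054274  -0.35194387] 65.7917
released
```

```bash
python3 - <<'E'
from h import *
for p,n in(((.4623,-.2209),4),((.6524,-.1862),3)):
    pick(p);h=place(n)
    if h[0] and h[1]>.1: print("blocked");break
    release()
ctrl.goto([.553,.0,.28],down(np.pi/2))
T=wristT();im=ctrl.read_camera("wrist");cv2.imwrite("pics/x0.png",im);np.save("TX0.npy",T);print(ctrl.current_t())
for c in blobs(im,*GREEN,100):print("green",cv2.boxPoints(cv2.minAreaRect(c)))
cv2.imwrite("pics/scene2.png",ctrl.read_camera("scene"))
E
```

```text
w1 0.4726281949174603 30.00128167681396
w2 0.47716163485956753 30.002040434628725
place 4 False 0.07471660300212005 [ 0.4173292   0.57259665 -1.13030947] 77.1417
w1 0.47652850169088823 30.001136222854257
w2 0.47978414987968027 30.00211860984564
place 3 False 0.07471178909549196 [-0.51503188 -0.87251072  0.41028853] 88.9583
92.225
green [[535.82196 251.2734 ]
 [549.99445 169.78168]
 [558.98346 171.34497]
 [544.811   252.8367 ]]
```

View pics/x0.png

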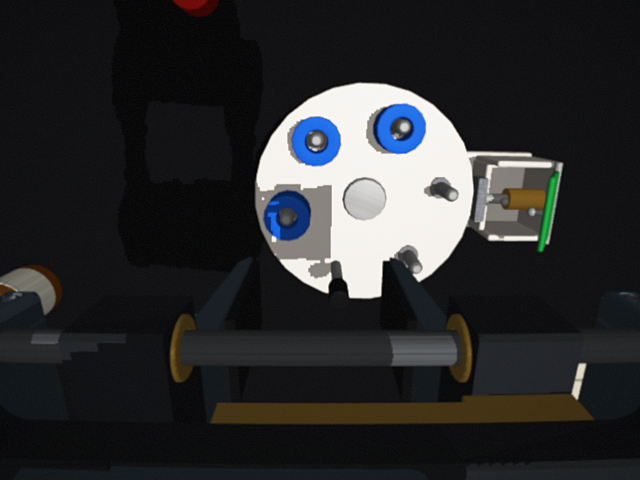

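```bash
python3 - <<'E'
from h import *
np.set_printoptions(precision=4,suppress=True)
c=np.array([.0018,.0027,0])
print("hinge corners",plane("top",[[239.9,212.6],[239.2,238.6]],.082)+c)
print("edge corners",plane("top",[[249.5,211.9],[249.2,238.1]],.137)+c)
T=np.load("TX0.npy")
print("felt",plane("wrist",[[481,200]],.068,T),"box far",plane("wrist",[[562,163],[552,243]],.08,T))
tp=lambda x,y:(x/5.5+225,y/5.5+175)
sc=lambda x,y:(x/4.8+260,y/4.8+185)
# free edge corners: scene crop (395,52),(503,92); base (412,95),(522,130)
for n,a,b in(("edge -x",tp(133,347),sc(395,52)),("edge +x",tp(135,203),sc(503,92)),("hinge+x",tp(82,207),sc(522,130))):
    print(n,tri(a,b))
E
```

```text
hinge corners [[0.5883 0.2214 0.082 ]
 [0.5224 0.2219 0.082 ]]
edge corners [[0.5844 0.1881 0.137 ]
 [0.5211 0.1877 0.137 ]]
felt [[0.5547 0.1591 0.068 ]] box far [[0.5163 0.2281 0.08  ]
 [0.5959 0.2314 0.08  ]]
edge -x (array([0.5219, 0.1876, 0.1301]), np.float64(0.005447015589768138))
edge +x (array([0.5857, 0.1882, 0.1273]), np.float64(0.004911750191146063))
hinge+x (array([0.5866, 0.2186, 0.0836]), np.float64(0.0008139550252113003))
```

```bash
python3 - <<'E'
from h import *
np.set_printoptions(precision=3,suppress=True)
H=np.array([.5548,.2216,.082]);R=down(np.pi/2);w=.0135;r=.052
def pos(th,d=0.): return H+[0,-(r*np.cos(th)-w-d*np.sin(th)),r*np.sin(th)+d*np.cos(th)]
s=pos(1.55)
ctrl.command_gripper(0)
ctrl.goto([s[0],s[1]+.015,.22],R);ctrl.move_l([s[0],s[1]+.015,s[2]],.15)
f0=np.array(ctrl.current_contact_force())
for th in np.arange(1.5,.05,-.1):
    ctrl.move_l(pos(th),.08);f=np.array(ctrl.current_contact_force())-f0
    print("%.1f"%th,f,end=" ")
    if np.linalg.norm(f)>20: print("STOP");break
else:
    p=pos(0);p[2]=.074
    print("press",ctrl.move_l(p,.02,contact_N=14),ctrl.current_tool_pos(),np.array(ctrl.current_contact_force())-f0)
    ctrl.sleep(.2);p[2]=.15;ctrl.move_l(p,.1)
    ctrl.goto([.553,.0,.28],R);ctrl.sleep(.3);print(ctrl.current_t())
    im=np.hstack([ctrl.read_camera("wrist")[80:320,240:600],ctrl.read_camera("scene")[180:340,260:400].repeat(2,0).repeat(2,1)[:240]])
    cv2.imwrite("pics/fin.png",im)
E
```

```text
1.5 [-0.255 -0.675 -1.399] 1.4 [ 0.469  0.067 -1.54 ] 1.3 [ 0.422 -0.167 -1.491] 1.2 [ 0.72  -0.221 -1.839] 1.1 [ 1.214 -0.505 -0.798] 1.0 [ 0.501 -0.901 -1.723] 0.9 [ 0.403 -0.322 -2.233] 0.8 [-0.138  0.571 -1.557] 0.7 [ 1.131 -0.67  -0.672] 0.6 [ 0.643 -1.324 -1.86 ] 0.5 [-0.183 -0.652 -1.799] 0.4 [ 0.173  0.396 -1.353] 0.3 [ 1.285 -0.374 -1.1  ] 0.2 [-0.243 -0.114 -1.632] 0.1 [ 0.183 -0.316 -1.967] press True [0.555 0.183 0.081] [-2.658 -1.838 13.432]
101.4667
```

View pics/fin.png

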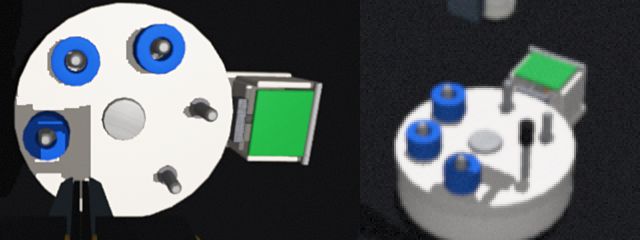

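```bash
python3 - <<'E'
from h import *
T=wristT();im=ctrl.read_camera("wrist")
for c in blobs(im,*GREEN,300):print(plane("wrist",cv2.boxPoints(cv2.minAreaRect(c)),.082,T).round(4).tolist())
print(ctrl.sign_off(),ctrl.current_t())
E
```

```text
[[0.5856, 0.1638, 0.082], [0.5158, 0.1649, 0.082], [0.5227, 0.2204, 0.082], [0.5938, 0.2222, 0.082]]
the job is handed in; nothing more can be done
the job is handed in; nothing more can be done
```

I handed the job in at about 101 s of robot time, without seeing a verdict: the table was let go in the middle of the rub, the three blue sleeves are fully down on posts 3, 4 and 5, and the cover is shut and stayed flat after I let go.

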